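Hold a bottle against a sprung stop for strapping

TASK

Take the tallest of the three bottles standing to the right of the bottle fixture, nearest the robot, lower it gently, upright, into the open well of the bolted fixture, then push it straight back against the sprung stop pad until the pointer on the stop stands between the two raised marks, never driving the stop to the end of its travel. Finish while still holding the bottle there, upright in the well with a steady push, so that a colleague can fasten the strap; leave the other bottles where they stand.

Things in the scene. Friction and masses are not known exactly. Their poses are not given: they have to be found in the camera images.
- bottle_stain: the tall reagent bottle to be held: round brown body of 52 mm diameter with a vertical side up to about 82 mm, shoulder, screw cap of 30 mm diameter, 125 mm tall in all, about 120 g, standing upright and loose on the worktop. Origin at the centre of its underside, z up.
- holder: bolted bottle fixture. Origin on the worktop under the well; x axis points from well to sprung stop, z up. In its frame: base plate x -65 to 125, y +-58, 6 mm thick (= well floor at z 6); well inside y +-38, from the front wall's inside at x -50 to the free pad's face at x 45; grey walls 5 mm thick, tops at z 50 mm.
- marks (a point): centre of the flat top (85 mm above the worktop) of the aluminium spring housing behind the pad; the housing is 40 mm along the fixture's x, 66 mm wide, with a thumb screw on each side (out to 48 mm from the centre line). On its top are two pairs of raised dark ribs, the marks: 4 mm before and 5 mm beyond this point along x. The pointer's tip moves between the ribs of a pair.
- pad (a point): flat upright dark rubber pad on the front of the sprung stop, 42 mm wide, 70 mm tall (25 to 95 mm above the worktop), with a pointer bar behind its top (up to 93 mm above the worktop). This point is at the lower edge of its front face, in the middle of its width; its x axis points along the push, away from the well. It moves with the stop.
- stop (a joint): travel of the sprung stop in m: 0 when free, growing as the pad is pushed along the fixture's x axis, 0.020 at the hard end. The push needed is 1.6 N at the start and grows by 0.8 N per mm. The pointer is between the two marks from 0.006 (about 6 N) to 0.015 (about 14 N). It springs back when let go.
- bottle_salt: bystander: shorter reagent bottle, white, 49 mm diameter, 105 mm tall, loose; origin at the centre of its underside.
- dropper: bystander: small dropper bottle, 33 mm diameter, 102 mm tall, loose; origin at the centre of its underside.
Things that resemble listed ones, but are neither listed nor needed, are in the scene too. What is shaped like the bottle_stain but blue is not meant.

How it is judged:
By the outcome, as a careful person would: the job done as asked, in the order asked, and still so for the second after the job is handed in, while the arm keeps its last pose, push and grip.
It also fails if it takes over 40 s, if anything falls off the work surface, if the arm or the gripper's body presses on something with over 40 N, if the wrist force passes 120 N, or if a joint passes its speed limit or range.

ROBOT

A 6-joint arm with a two-finger parallel gripper is mounted at the origin on a cart in front of the work surface, level with it; the furniture and walls round the work are solid. World frame = base frame: x ahead of the robot, y to its left, z up, the work surface at z = 0. Lengths are in mm, angles in rad, forces in N, time in s.
With the tool pointing down it reaches from about 300 to 775 mm from the base axis. Payload 14.6 kg.
Tool frame: the origin (TCP) lies midway between the tips of the shut fingers; the grasp point (between the pads) lies grasp_offset behind it (grasp_offset is the distance from the TCP to the grasp point, in mm); z points along the fingers, y is the line along which they close (so a half turn about z gives the same grasp; the last joint's range is limited). The gripper opens to 94 mm and grips with 3 to 60 N. Pads are 16 mm wide; open, the fingers measure 119 mm over their backs; the gripper's body (75 mm by 177 mm) begins 78 mm behind the grasp point.
Start: joints at [1.052, 0.3, 1.521, -0, 1.321, -0.067], TCP at [240.118, 494.806, 205.446] pointing down, gripper open.
Joint ranges: [-3.03, 3.03], [-0.79, 2.21], [0.23, 2.52], [-1.04, 4.18], [0, 3.07], [-2.55, 2.55]. Speed limits (rad/s): [2.22, 2.22, 2.57, 3.14, 3.14, 3.14].

INTERFACE

Orientations are given as [roll, pitch, yaw] about the fixed x, y, z axes, in that order (R = Rz(yaw) Ry(pitch) Rx(roll)).
In Python, from cell import * gives the robot as it stands. The module is installed in compiled form; this text tells all that it offers.
- The arm moves only by the shell command python3 -m jog 'ROWS' [FORCE]. ROWS is JSON, a list of rows, each a list of 3 entries, a list of its own where there are three numbers: the finger opening in mm, from 0 to 94, then the shift along the tool's x, y, z in units of 50 mm (1.0 is 50 mm), then the turn about the tool's z in units of 180 degrees (1.0 is 180 degrees). In form: [[fingers, [dx, dy, dz], twist], ...]. A call has 1 to 20 rows; each row shifts and turns the commanded pose from where the row before left it, along the tool's axes as they then stand; what a row does not reach is not made up. A row lasts 1/10 s, in which the tool goes at most 50 mm and 8.59 degrees, less where a joint would pass 70% of its speed; a pose out of reach is approached as far as the arm can. A call with a number of a shift or a turn outside -1 to 1 is refused whole. A call with a gripper value outside its range is refused whole. The fingers move at their own pace and stop on an object; FORCE is the grip in N (left out, the last holds). Time passes only in rows, so rows that do not move let the fingers close. It gives the time, the measured TCP pose, the force, the opening and the grip force at its end, in the units of the state.
- read_state(): the state, without advancing time (a new reading comes with each control period).
- camera(name): name is "scene" or "top" or "wrist"; returns the picture (400x640x3 uint8, red, green, blue); there is no depth.
- calibration(name): a dict with "mtx" (3x3 intrinsics, pixels), "cam_to_world" (4x4, takes a point from camera to world coordinates); the wrist camera has in their place "hand_eye" (4x4, takes a point from camera to tool coordinates, whose origin is the TCP and whose axes are the flange's). Camera axes: x right, y down, z forward; pixel columns grow to the right and rows downward; lengths in mm; the calibration is good to about 2 mm. A picture is of the moment at which its call begins: read the wrist's pose just before it. calibration takes no time and is no camera call.
- sign_off(): hands the job in; it is judged then, once.
Trained networks look in the newest picture that a camera, given by its name, has taken for a name from the list of things; names that differ only in an ending like _2 or _b are one class to them, and where a whole thing is asked for, a point or a joint stands for the part that bears it (a point fixed in the world has none). Each returns a list of dicts, best first, with "conf" (0 to 1); they miss things now and then, are a little off and sometimes report something else, mostly with a low value. They report only what shows in the picture. A call takes as long as a camera call. They do not tell look-alikes from the thing itself.
- regions_of(camera, query): "pixels" (400x640 bool, what is visible of it) and "rect" ([centre column, centre row, width, height] in pixels, round what is visible of it).
The state is a dict: "clock": time; "joints": joint angles; "qd": joint speeds; "effort": joint torques, N m; "eef_pos": TCP position; "eef_rot": TCP orientation; "wrist_force": force on the tool from outside, world axes, zero at the start; "moment": the same for the moment, N m; "finger_gap": finger opening in mm; "finger_force": force on a finger pad.
Only numpy, scipy, OpenCV 4.12 (cv2) and the standard library are available. Lean on these libraries where they do the work, as an engineer would, in place of code of your own. Each camera call takes 0.05 s, during which the arm holds its last target. There are 200 camera calls.

## Working session

There is one attempt and no reset: what is moved stays moved. The work goes in short steps, Python scripts to look and compute and a shell command to move; the robot and the scene stay as the last step left them, time stands still between calls to the robot, and variables do not carry over. Pictures are saved under pics/ and viewed, at most 10 in all, crops included, and the job is handed in when it is done.

```bash
mkdir -p pics; cat > h.py <<'E'
from cell import *
import numpy as np, cv2
from scipy.spatial.transform import Rotation as R
def snap(n,f):
    im=camera(n); cv2.imwrite('pics/'+f,im[:,:,::-1]); return im
def ray(n,px):
    c=calibration(n); M=np.array(c['mtx']); T=np.array(c['cam_to_world'])
    d=T[:3,:3]@np.linalg.solve(M,[px[0],px[1],1]); return T[:3,3],d
def at(n,px,z):
    o,d=ray(n,px); return o+d*(z-o[2])/d[2]
def proj(n,p):
    c=calibration(n); M=np.array(c['mtx']); T=np.linalg.inv(np.array(c['cam_to_world']))
    q=M@(T[:3,:3]@np.array(p,float)+T[:3,3]); return q[:2]/q[2]
E
python3 - <<'E'
from h import *
np.set_printoptions(precision=1,suppress=True)
snap('top','top.png'); snap('scene','scene.png')
print(read_state())
for c in('top','scene'):
    print(c,np.array(calibration(c)['cam_to_world']),calibration(c)['mtx'])
    for q in('bottle_stain','holder','marks','pad','bottle_salt','dropper'):
        try: print(c,q,[(round(r['conf'],2),np.round(r['rect'],1).tolist()) for r in regions_of(c,q)][:4])
        except Exception as e: print(q,e)
E
```

```text
{'clock': 0.1, 'joints': array([ 1.1,  0.3,  1.5, -0. ,  1.3, -0.1]), 'qd': array([-0., -0., -0.,  0.,  0.,  0.]), 'effort': array([  0. , -53.3, -35.3,   0.1,   0. ,  -0. ]), 'eef_pos': array([240. , 494.6, 205. ]), 'eef_rot': array([-3.1, -0. ,  2.7]), 'wrist_force': array([ 0. , -0.5,  0.8]), 'moment': array([0.1, 0. , 0. ]), 'finger_force': 0.0, 'finger_gap': 93.92011002732228}
top [[  0.   -1.    0.1 390.6]
 [ -1.   -0.   -0.  -46.5]
 [  0.   -0.1  -1.  939.8]
 [  0.    0.    0.    1. ]] [[382.1   0.  321.2]
 [  0.  382.1 203. ]
 [  0.    0.    1. ]]
top bottle_stain [(0.9, [333.6, 222.4, 24.7, 20.3]), (0.8, [331.6, 262.7, 26.3, 18.6]), (0.58, [369.5, 266.1, 23.3, 25.5])]
top holder [(0.72, [237.7, 172.8, 68.2, 87.3])]
top marks [(0.93, [235.1, 176.3, 73.6, 88.0])]
top pad [(0.82, [238.3, 151.6, 24.2, 40.9])]
top bottle_salt [(0.9, [351.4, 152.3, 19.5, 26.2])]
top dropper [(0.59, [407.4, 214.1, 19.9, 16.4])]
scene [[   0.8   -0.3    0.5   57.9]
 [  -0.6   -0.4    0.7 -655.1]
 [   0.    -0.9   -0.5  544.6]
 [   0.     0.     0.     1. ]] [[385.4   0.  320.1]
 [  0.  385.4 198.2]
 [  0.    0.    1. ]]
scene bottle_stain [(0.7, [273.0, 241.4, 23.8, 60.5]), (0.64, [293.8, 269.9, 25.3, 61.8]), (0.61, [315.0, 231.2, 29.7, 56.9])]
scene holder [(0.84, [301.7, 182.3, 72.2, 51.4])]
scene marks [(0.91, [303.2, 183.4, 76.9, 49.9]), (0.72, [312.2, 174.6, 10.2, 24.7])]
scene pad [(0.73, [311.2, 172.9, 12.8, 27.0])]
scene bottle_salt [(0.94, [382.2, 218.6, 25.0, 48.1])]
scene dropper [(0.93, [374.9, 274.9, 16.1, 49.1])]
```

View pics/top.png

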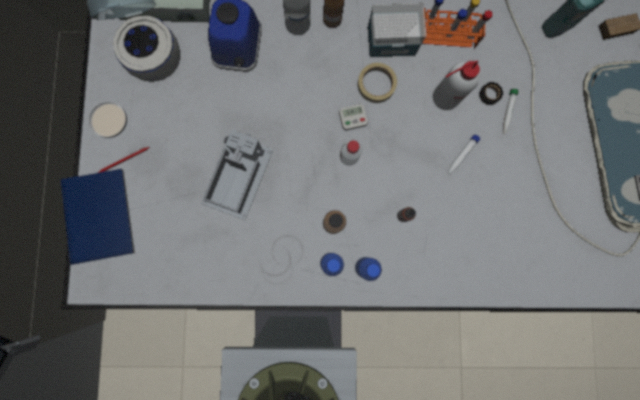

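View pics/scene.png

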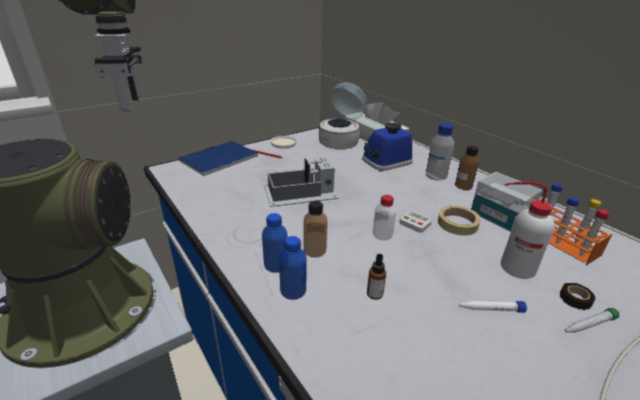

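Top view: the brown bottle is at (334,222), and the blue look-alikes are at (331,263) and (369,267). The fixture runs from (230,205) at the front to the stop at (243,145), with white salt at (351,152) and the dropper at (407,214). In the scene view brown is at (315,231), blue at (273,241) and (294,270), and a second brown bottle stands far back at (468,168). I choose the brown one at (334,222) and check it in a crop.

```bash
python3 - <<'E'
from h import *
np.set_printoptions(precision=1,suppress=True)
t=cv2.imread('pics/top.png'); s=cv2.imread('pics/scene.png')
a=cv2.resize(t[125:225,195:275],None,fx=5.6,fy=5.6,interpolation=cv2.INTER_CUBIC)
b=cv2.resize(s[150:270,262:342],None,fx=4.1,fy=4.67,interpolation=cv2.INTER_CUBIC)
h=560; a=cv2.resize(a,(448,560)); b=cv2.resize(b,(328,560)) 
cv2.imwrite('pics/crop1.png',np.hstack([a,b]))
print('cap',at('top',(334,222),125))
camera('top'); camera('scene')
for c in('top','scene'):
  for r in regions_of(c,'bottle_stain'):
    m=r['pixels']; ys,xs=np.nonzero(m)
    im=t if c=='top' else s
    print(c,r['rect'],im[m].mean(0),'rows',ys.min(),ys.max())
E
```

```text
cap [444.2 -96.9 125. ]
top [330.8, 264.4, 25.7, 22.0] [123.3  75.8  58.5] rows 252 275
top [368.9, 267.4, 29.5, 25.5] [116.5  72.6  56.7] rows 256 280
top [333.3, 219.4, 24.2, 22.7] [67.3 72.9 79.9] rows 210 233
scene [272.9, 242.6, 25.5, 57.5] [107.1  59.   37.1] rows 213 272
scene [294.4, 271.1, 24.1, 63.3] [103.7  57.3  35.8] rows 236 299
scene [316.2, 230.2, 28.2, 53.7] [61.2 73.1 86.9] rows 201 257
```

View pics/crop1.png

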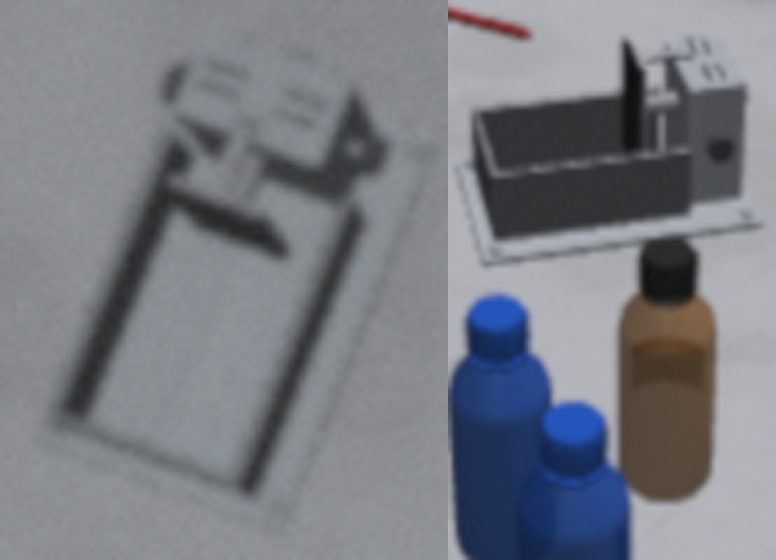

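The crop confirms it: a brown body with a black cap at the scene crop's right, and both look-alikes are blue. The fixture's open well and stop are clear. Next I fit the fixture pose from the corner pixels.

```bash
python3 - <<'E'
from h import *
from scipy.optimize import least_squares
np.set_printoptions(precision=2,suppress=True)
T=[((-55,43,50),(62,415)),((-55,-43,50),(250,492)),((-65,-58,6),(278,530)),((125,-58,6),(435,150)),((-65,58,6),(40,432))]
S=[((-65,-58,6),(488,262)),((125,-58,6),(762,225)),((-65,58,6),(458,165)),((-55,-43,50),(497,177)),((-55,43,50),(473,108))]
obs=[('top',m,(195+p[0]/5.6,125+p[1]/5.6)) for m,p in T]+[('scene',m,(262+(p[0]-448)/4.1,150+p[1]/4.667)) for m,p in S]
def W(v,m):
    c,s=np.cos(v[2]),np.sin(v[2]); return [v[0]+c*m[0]-s*m[1],v[1]+s*m[0]+c*m[1],m[2]]
for sel in('top','scene','both'):
    o=[x for x in obs if sel in('both',x[0])]
    f=lambda v:np.ravel([proj(c,W(v,m))-p for c,m,p in o])
    r=least_squares(f,[480,80,-.4],x_scale=[10,10,.1]); print(sel,r.x,f(r.x).reshape(-1,2).tolist() if sel=='both' else np.abs(r.fun).max())
o,d=ray('top',(334,221)); o2,d2=ray('scene',(315.5,207))
print('cap top',at('top',(334,221.5),125),'scene cap centre',at('scene',(262+(668-448)/4.1,150+248/4.667),125))
for n,z in(('bottle_salt',105),('dropper',102)):
    r=regions_of('top',n); 
    if r: print(n,at('top',r[0]['rect'][:2],z*.7))
print('blue',at('top',(331,265),110),at('top',(370,268),110))
s=read_state(); print(s['eef_rot'], [k for k in dir() if 'grasp' in k]); 
import cell; print([k for k in dir(cell) if not k.startswith('_')], getattr(cell,'grasp_offset',None))
print(calibration('wrist'))
E
```

```text
top [534.19 142.    -0.36] 2.516148938462436
scene [536.57 143.4   -0.34] 1.4839072365867878
both [534.98 142.09  -0.35] [[-1.924690266495162, 0.09072597349558009], [-1.0962825908839022, -0.4396061104422131], [1.4281537192102576, 0.4204015790487574], [2.314990932456624, -2.765483275188018], [-0.3569968496979925, 0.8936676096957115], [-1.262689037137875, 0.19947566598014532], [1.2424925246439216, -0.07280943241786986], [-0.07152939096522459, -0.03599123790519343], [-1.2167439823655855, 0.5918835444963975], [-0.1918936804983673, 0.500050541846889]]
cap top [445.28 -96.87 125.  ] scene cap centre [450.68 -98.83 125.  ]
bottle_salt [ 608.89 -141.45   73.5 ]
dropper [ 466.96 -267.66   71.4 ]
blue [352.64 -92.05 110.  ] [ 347.1  -176.16  110.  ]
[-3.14 -0.    2.69] ['grasp_offset']
['Unreachable', 'calibration', 'camera', 'grasp_offset', 'read_state', 'regions_of', 'sign_off'] 18.8
{'mtx': array([[359.02,   0.  , 322.82],
       [  0.  , 359.02, 200.57],
       [  0.  ,   0.  ,   1.  ]]), 'hand_eye': array([[   0.  ,   -0.96,   -0.28,   82.65],
       [   1.  ,    0.  ,    0.  ,   -0.14],
       [  -0.  ,   -0.28,    0.96, -179.62],
       [   0.  ,    0.  ,    0.  ,    1.  ]])}
```

```bash
cat >> h.py <<'E'
def go(p,yaw=None):
    s=read_state(); Rm=R.from_euler('xyz',s['eef_rot']).as_matrix()
    d=Rm.T@(np.array(p,float)-s['eef_pos'])/50
    tw=0 if yaw is None else -((yaw-s['eef_rot'][2]+np.pi)%(2*np.pi)-np.pi)/np.pi
    print('shift total',np.round(d,3),'norm',round(np.linalg.norm(d),2),'twist',round(tw,4),'clock',round(s['clock'],2))
def wcam(s):
    R0=np.eye(4); R0[:3,:3]=R.from_euler('xyz',s['eef_rot']).as_matrix(); R0[:3,3]=s['eef_pos']
    c=calibration('wrist'); return np.array(c['mtx']),R0@np.array(c['hand_eye'])
def wat(s,px,z):
    M,T=wcam(s); d=T[:3,:3]@np.linalg.solve(M,[px[0],px[1],1]); return T[:3,3]+d*(z-T[2,3])/d[2]
def wproj(s,p):
    M,T=wcam(s); T=np.linalg.inv(T); q=M@(T[:3,:3]@np.array(p,float)+T[:3,3]); return q[:2]/q[2]
E
python3 -c "
from h import *
go((480,165,205),2.79)"
```

```text
shift total [-7.196 -3.84   0.009] norm 8.16 twist -0.0319 clock 1.0
```

```bash
python3 -m jog '[[94,[-0.3,-0.16,0],0],[94,[-0.6,-0.32,0],0],[94,[-0.6,-0.32,0],0],[94,[-0.6,-0.32,0],0],[94,[-0.6,-0.32,0],0],[94,[-0.6,-0.32,0],0],[94,[-0.6,-0.32,0],0],[94,[-0.6,-0.32,0],0],[94,[-0.6,-0.32,0],0],[94,[-0.6,-0.32,0],0],[94,[-0.6,-0.32,0],0],[94,[-0.6,-0.32,0],0],[94,[-0.3,-0.16,0],0],[94,[0,0,0],-0.032],[94,[0,0,0],0],[94,[0,0,0],0]]'
python3 - <<'E'
from h import *
np.set_printoptions(precision=3,suppress=True)
s=read_state(); im=snap('wrist','w1.png'); print(s['eef_pos'],s['eef_rot'],s['qd'])
for p in((535,142,6),(535,142,50)): print(wproj(s,p))
E
```

```text
clock: 2.6
eef_pos: [480.0, 164.5, 205.5]
eef_rot: [-3.142, 0.0, 2.788]
wrist_force: [0.2, -0.9, -0.1]
finger_gap: 94.2
finger_force: 0.0
[480.024 164.488 205.464] [-3.142  0.     2.788] [ 0.012 -0.001 -0.002 -0.    -0.     0.007]
[320.998 227.011]
[320.792 242.384]
```

View pics/w1.png

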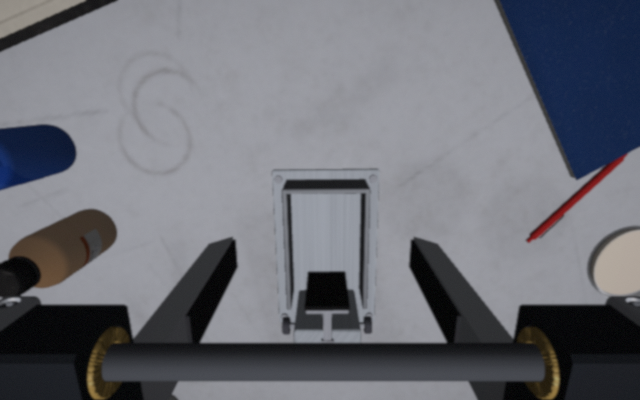

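Wrist view: the fixture's base plate front edge runs from (274,170) to (379,170). The front wall top is at row ~190, the side walls at columns ~288/365, and the pad at (326,290). The brown bottle lies to the left at (65,250). I'll enlarge it to measure.

```bash
python3 - <<'E'
import cv2
a=cv2.imread('pics/w1.png')[160:345,262:392]
cv2.imwrite('pics/c2.png',cv2.resize(a,None,fx=3.2,fy=3.2,interpolation=cv2.INTER_CUBIC))
E
```

```text
(no output)
```

View pics/c2.png

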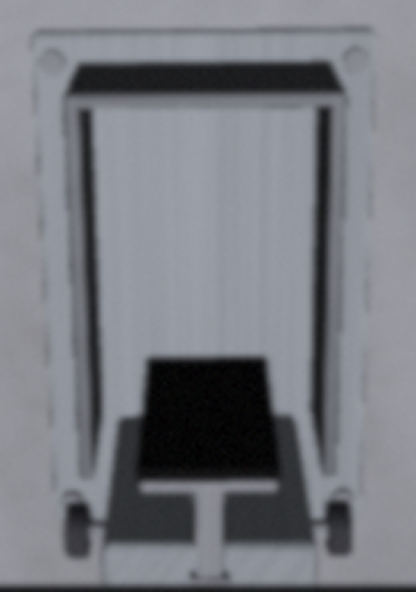

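```bash
python3 - <<'E'
from h import *
from scipy.optimize import least_squares
np.set_printoptions(precision=2,suppress=True)
s=read_state()
O=[((-65,-58,6),(33,30)),((-65,58,6),(373,30)),((-55,-43,50),(66,96)),((-55,43,50),(346,96)),((45,-21,95),(138,480)),((45,21,95),(277,480)),((45,-21,25),(149,358)),((45,21,25),(265,358))]
def W(v,m):
    c,n=np.cos(v[2]),np.sin(v[2]); return [v[0]+c*m[0]-n*m[1],v[1]+n*m[0]+c*m[1],m[2]]
f=lambda v:np.ravel([wproj(s,W(v,m))-(262+p[0]/3.2,160+p[1]/3.2) for m,p in O])
r=least_squares(f,[535,142,-.35],x_scale=[10,10,.1]); print(r.x,r.fun.reshape(-1,2))
go((447,-97.5,205),r.x[2]+np.pi)
E
```

```text
[537.91 147.21  -0.35] [[-0.44  2.02]
 [ 1.26  1.47]
 [-0.94  0.76]
 [ 0.69  0.31]
 [-0.91 -2.12]
 [ 1.16 -2.33]
 [-1.23  0.18]
 [ 0.36  0.01]]
shift total [-1.2  -5.15  0.01] norm 5.29 twist -0.0017 clock 2.65
```

```bash
python3 -m jog '[[94,[-0.06,-0.26,0],0],[94,[-0.14,-0.6,0],0],[94,[-0.14,-0.6,0],0],[94,[-0.14,-0.6,0],0],[94,[-0.14,-0.6,0],0],[94,[-0.14,-0.6,0],0],[94,[-0.14,-0.6,0],0],[94,[-0.14,-0.6,0],0],[94,[-0.14,-0.6,0],0],[94,[0,-0.1,0],0],[94,[0,0,0],0],[94,[0,0,0],0]]'
python3 - <<'E'
from h import *
np.set_printoptions(precision=2,suppress=True)
s=read_state(); im=snap('wrist','w2.png'); print(s['eef_pos'],s['eef_rot'])
for r in regions_of('wrist','bottle_stain'): print(r['conf'],r['rect'],im[r['pixels']].mean(0))
for z in(0,82,125): print(wproj(s,(447,-97.5,z)))
E
```

```text
clock: 3.85
eef_pos: [446.7, -97.1, 205.5]
eef_rot: [3.141, 0.0, 2.79]
wrist_force: [0.7, -0.1, -1.0]
finger_gap: 94.1
finger_force: 0.0
[446.7  -97.09 205.51] [3.14 0.   2.79]
0.8 [190.8, 113.1, 99.0, 69.4] [ 32.08  56.65 115.89]
0.72 [321.0, 193.8, 58.3, 74.9] [64.18 53.98 46.  ]
0.65 [286.8, 89.2, 67.9, 70.1] [ 38.43  67.97 138.93]
[322.53 174.5 ]
[322.49 194.31]
[322.46 209.27]
```

View pics/w2.png

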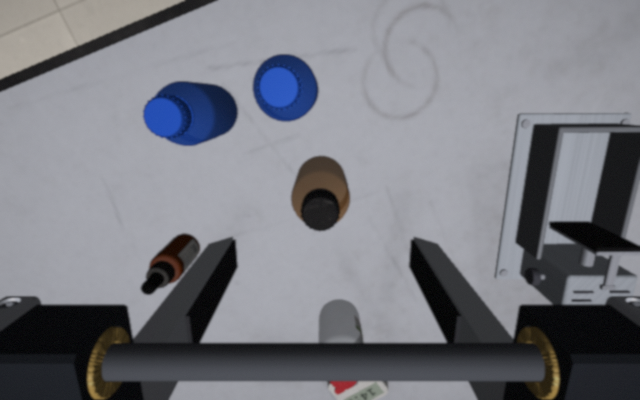

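The cap is at (320,210), where the model predicts (322,209), so the tool is centred to about 1 mm. Both blue bottles sit clear at (190,113) and (286,88). Now I descend and grip.

```bash
python3 -m jog '[[94,[0,-0.02,0.3],0],[94,[0,0,0.5],0],[94,[0,0,0.5],0],[94,[0,0,0.5],0],[94,[0,0,0.5],0],[94,[0,0,0.4],0],[94,[0,0,0.25],0],[94,[0,0,0.14],0],[94,[0,0,0],0],[70,[0,0,0],0],[60,[0,0,0],0],[48,[0,0,0],0],[48,[0,0,0],0],[48,[0,0,0],0],[48,[0,0,0],0],[48,[0,0,0],0]]' 35
```

```text
clock: 5.55
eef_pos: [446.5, -98.6, 51.0]
eef_rot: [-3.142, 0.0, 2.79]
wrist_force: [0.4, 0.3, 1.4]
finger_gap: 51.2
finger_force: 35.0
```

```bash
python3 -m jog '[[48,[0,0,-0.1],0],[48,[0,0,-0.2],0],[48,[0,0,-0.4],0],[48,[0,0,-0.5],0],[48,[0,0,-0.5],0],[48,[0,0,-0.3],0],[48,[0,0,0],0]]'
python3 -c "
from h import *
go((532,147,151),2.791)"
```

```text
clock: 6.25
eef_pos: [447.3, -98.8, 153.4]
eef_rot: [3.141, 0.004, 2.79]
wrist_force: [0.5, -0.8, -1.5]
finger_gap: 51.0
finger_force: 35.0
shift total [0.101 5.199 0.048] norm 5.2 twist -0.0002 clock 6.25
```

```bash
python3 -m jog '[[48,[0,0.1,0],0],[48,[0,0.25,0],0],[48,[0.01,0.45,0],0],[48,[0.01,0.5,0],0],[48,[0.01,0.5,0],0],[48,[0.01,0.5,0],0],[48,[0.01,0.5,0],0],[48,[0.01,0.5,0],0],[48,[0.01,0.5,0],0],[48,[0.01,0.5,0],0],[48,[0.01,0.45,0],0],[48,[0.01,0.3,0],0],[48,[0,0.15,0],0],[48,[0,0,0],0],[48,[0,0,0],0],[48,[0,0,0],0]]'
python3 - <<'E'
from h import *
snap('top','t2.png'); s=read_state(); w=snap('wrist','w3.png'); print(s['eef_pos'],s['eef_rot'])
sc=snap('scene','s2.png')
x=cv2.resize(w[:,120:520],None,fx=1.25,fy=1.25)[:,:,::-1]
y=cv2.resize(sc[90:250,250:350],(300,500))[:,:,::-1]
cv2.imwrite('pics/c3.png',np.hstack([x,y]))
E
```

```text
clock: 7.85
eef_pos: [531.1, 146.6, 151.0]
eef_rot: [-3.141, -0.0, 2.79]
wrist_force: [-0.0, 0.7, -1.1]
finger_gap: 51.0
finger_force: 35.0
[531.14229367 146.61192048 151.01095862] [-3.14155014e+00  3.54864133e-05  2.78947871e+00]
```

View pics/c3.png

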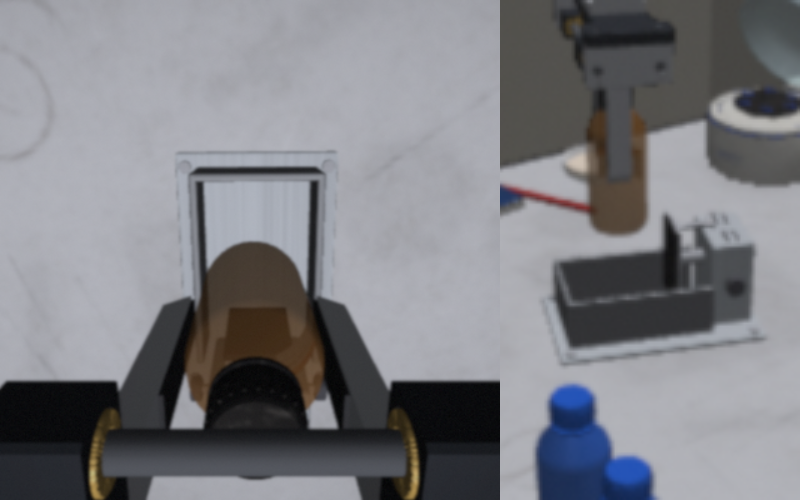

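The bottle is upright and held (crop left). The well's centre line is at crop column 257 and the bottle's at 252, so I need about 3 mm more in +y. I compute the x position from the same picture.

```bash
python3 - <<'E'
from h import *
np.set_printoptions(precision=1,suppress=True)
s=read_state(); q=lambda x,y:(120+x/1.25,y/1.25)
psi=-.351; Rz=np.array([[np.cos(psi),-np.sin(psi)],[np.sin(psi),np.cos(psi)]])
for pts,z,m in((((177,152),(337,152)),6,-65),(((189,178),(326,178)),50,-55)):
    P=np.array([wat(s,q(*p),z)[:2] for p in pts]); L=(P-s['eef_pos'][:2])@Rz
    print(P,'holder-frame rel tcp',L,'=> tcp in holder x',m-L[:,0].mean(),'y',-L[:,1].mean())
E
```

```text
[[455.8 116.7]
 [494.9 223.1]] holder-frame rel tcp [[-60.4 -54.2]
 [-60.4  59.2]] => tcp in holder x -4.608447510414749 y -2.498038316813595
[[472.7 125.4]
 [502.1 205.5]] holder-frame rel tcp [[-47.6 -40.1]
 [-47.5  45.1]] => tcp in holder x -7.422991654825736 y -2.4913900865228413
```

```bash
python3 -m jog '[[48,[0,0.05,0],0],[48,[0,0,0.15],0],[48,[0,0,0.3],0],[48,[0,0,0.3],0],[48,[0,0,0.3],0],[48,[0,0,0.3],0],[48,[0,0,0.2],0],[48,[0,0,0.12],0],[48,[0,0,0.08],0],[48,[0,0,0.04],0],[48,[0,0,0],0],[48,[0,0,0],0]]'
```

```text
clock: 9.2
eef_pos: [532.3, 149.7, 61.9]
eef_rot: [3.141, 0.001, 2.79]
wrist_force: [-0.9, -0.6, -0.6]
finger_gap: 51.0
finger_force: 35.0
```

```bash
python3 -m jog '[[48,[0,0,0.02],0],[48,[0,0,0.02],0],[48,[0,0,0.02],0],[48,[0,0,0.01],0],[48,[0,0,0.01],0],[48,[0,0,0],0],[48,[0,0,0],0]]'; python3 -m jog '[[48,[0,0,0.008],0],[48,[0,0,0],0],[48,[0,0,0],0]]'; python3 -m jog '[[48,[0,0,0.008],0],[48,[0,0,0],0],[48,[0,0,0],0]]'
```

```text
clock: 9.9
eef_pos: [532.1, 149.6, 57.4]
eef_rot: [-3.142, 0.0, 2.79]
wrist_force: [-1.1, -0.1, -1.4]
finger_gap: 51.3
finger_force: 35.0
clock: 10.2
eef_pos: [532.1, 149.6, 57.1]
eef_rot: [3.142, 0.0, 2.79]
wrist_force: [0.4, 0.5, -0.7]
finger_gap: 50.9
finger_force: 35.0
clock: 10.5
eef_pos: [532.3, 149.6, 57.0]
eef_rot: [3.141, 0.0, 2.79]
wrist_force: [-1.3, -2.1, 5.9]
finger_gap: 51.1
finger_force: 35.0
```

The bottle touches the floor with about 6 N. I ease off a little, then push along tool -x.

```bash
python3 -m jog '[[48,[0,0,-0.004],0],[48,[-0.05,0,0],0],[48,[-0.1,0,0],0],[48,[-0.1,0,0],0],[48,[-0.08,0,0],0],[48,[-0.05,0,0],0],[48,[0,0,0],0],[48,[0,0,0],0]]'; python3 -m jog '[[48,[-0.04,0,0],0],[48,[-0.03,0,0],0],[48,[0,0,0],0],[48,[0,0,0],0]]';python3 -m jog '[[48,[-0.04,0,0],0],[48,[-0.04,0,0],0],[48,[0,0,0],0],[48,[0,0,0],0]]'
```

```text
clock: 11.3
eef_pos: [550.1, 143.1, 57.7]
eef_rot: [3.141, 0.0, 2.79]
wrist_force: [-5.7, -1.7, 14.4]
finger_gap: 50.7
finger_force: 35.0
clock: 11.7
eef_pos: [553.0, 142.1, 57.7]
eef_rot: [3.142, -0.001, 2.79]
wrist_force: [-8.1, 1.0, 14.5]
finger_gap: 50.6
finger_force: 35.0
clock: 12.1
eef_pos: [556.4, 140.9, 57.5]
eef_rot: [-3.142, -0.002, 2.79]
wrist_force: [-9.5, 1.7, 14.7]
finger_gap: 50.8
finger_force: 35.0
```

Vertical force rose to 14 N, so the underside is dragging on the floor. I lift slightly to relieve it.

```bash
python3 -m jog '[[48,[0,0,-0.01],0],[48,[0,0,0],0],[48,[0,0,0],0]]'; python3 -m jog '[[48,[0,0,-0.01],0],[48,[0,0,0],0],[48,[0,0,0],0]]'
python3 - <<'E'
from h import *
w=snap('wrist','w4.png'); sc=snap('scene','s4.png')
x=cv2.resize(w[150:,200:440],(360,375))[:,:,::-1]
y=cv2.resize(sc[130:210,260:345],(425,400))[:375,:,::-1]
cv2.imwrite('pics/c4.png',np.hstack([x,y]))
E
```

```text
clock: 12.4
eef_pos: [556.3, 140.9, 57.5]
eef_rot: [-3.141, -0.002, 2.791]
wrist_force: [-8.0, 2.2, 10.1]
finger_gap: 50.9
finger_force: 35.0
clock: 12.7
eef_pos: [556.2, 141.0, 57.7]
eef_rot: [-3.141, -0.002, 2.791]
wrist_force: [-6.6, 1.8, 5.0]
finger_gap: 51.1
finger_force: 35.0
```

View pics/c4.png

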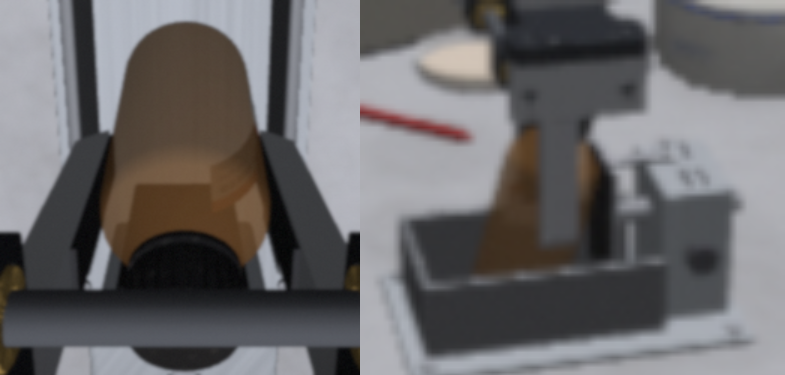

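The bottle leans: its underside lagged toward the front wall (scene crop base at (505,270), neck at (540,135)). I'll back off from the pad, open the fingers so it stands flat on the well floor, regrip more firmly, and push with the underside just clear of the floor.

```bash
python3 -m jog '[[48,[0.05,0,0],0],[48,[0.08,0,0],0],[48,[0.08,0,0],0],[48,[0.08,0,0],0],[48,[0.06,0,0],0],[48,[0.05,0,0],0],[48,[0,0,0],0],[48,[0,0,0],0]]'; python3 -m jog '[[52,[0,0,0],0],[54,[0,0,0],0],[58,[0,0,0],0],[62,[0,0,0],0],[62,[0,0,0],0],[62,[0,0,0],0],[62,[0,0,0],0],[62,[0,0,0],0]]' 10
python3 - <<'E'
from h import *
w=snap('wrist','w5.png'); sc=snap('scene','s5.png')
x=cv2.resize(w[150:,200:440],(360,375))[:,:,::-1]
y=cv2.resize(sc[130:210,260:345],(425,400))[:375,:,::-1]
cv2.imwrite('pics/c5.png',np.hstack([x,y]))
E
```

```text
clock: 13.6
eef_pos: [538.0, 147.4, 57.8]
eef_rot: [-3.141, -0.001, 2.79]
wrist_force: [-1.7, 0.1, 3.1]
finger_gap: 51.0
finger_force: 35.0
clock: 14.4
eef_pos: [538.2, 147.3, 57.8]
eef_rot: [3.142, -0.0, 2.79]
wrist_force: [0.2, 0.5, 1.2]
finger_gap: 61.9
finger_force: 0.0
```

View pics/c5.png

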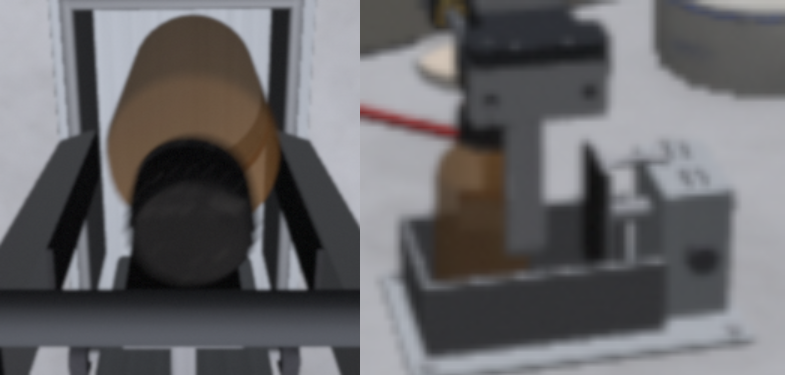

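The bottle stands upright again, but its axis is now forward of the finger line. I measure the cap position: wrist cap-top centre at crop (193,234).

```bash
python3 - <<'E'
from h import *
s=read_state(); p=wat(s,(200+193/1.5,150+234/1.5),131); print(p, s['eef_pos']); 
print(wat(s,(200+193/1.5,150+15/1.5),6),'far edge of underside')
o=at('scene',(260+(482-360)/5,130+125/5),125); print('scene cap approx',o)
go((p[0],p[1],57.8),2.79)
# reference: when grasped upright over the well (w3), cap vs tcp
E
```

```text
[525.38204365 154.11788647 131.        ] [538.18800483 147.37852414  57.84222571]
[499.71167641 165.48449667   6.        ] far edge of underside
scene cap approx [517.8432016  141.41191562 125.        ]
shift total [0.287 0.038 0.001] norm 0.29 twist 0.0001 clock 14.5
```

```bash
python3 -m jog '[[62,[0,0.05,0],0],[62,[0.08,0,0],0],[62,[0.1,0,0],0],[62,[0.08,0,0],0],[62,[0.035,0,0],0],[62,[0,0,0],0],[56,[0,0,0],0],[48,[0,0,0],0],[48,[0,0,0],0],[48,[0,0,0],0],[48,[0,0,0],0]]' 55; python3 -m jog '[[48,[0,0,-0.01],0],[48,[0,0,-0.01],0],[48,[0,0,0],0],[48,[0,0,0],0]]'
```

```text
clock: 15.6
eef_pos: [525.3, 154.8, 57.9]
eef_rot: [3.142, 0.0, 2.79]
wrist_force: [-0.0, 0.0, 0.2]
finger_gap: 50.9
finger_force: 55.0
clock: 16.0
eef_pos: [525.1, 154.8, 58.8]
eef_rot: [-3.141, -0.0, 2.79]
wrist_force: [-0.1, -0.4, -1.2]
finger_gap: 50.6
finger_force: 55.0
```

```bash
python3 -m jog '[[48,[-0.06,0,0],0],[48,[-0.1,0,0],0],[48,[-0.1,0,0],0],[48,[-0.1,0,0],0],[48,[-0.1,0,0],0],[48,[-0.06,0,0],0],[48,[-0.04,0,0],0],[48,[0,0,0],0],[48,[0,0,0],0]]'; python3 -m jog '[[48,[-0.04,0,0],0],[48,[-0.04,0,0],0],[48,[0,0,0],0],[48,[0,0,0],0]]'; python3 -m jog '[[48,[-0.04,0,0],0],[48,[-0.02,0,0],0],[48,[0,0,0],0],[48,[0,0,0],0]]'
```

```text
clock: 16.9
eef_pos: [551.4, 145.2, 58.8]
eef_rot: [-3.142, -0.0, 2.79]
wrist_force: [0.0, -0.0, -1.0]
finger_gap: 50.8
finger_force: 55.0
clock: 17.3
eef_pos: [555.3, 143.8, 58.8]
eef_rot: [-3.142, -0.0, 2.79]
wrist_force: [-0.4, -0.0, -0.5]
finger_gap: 51.0
finger_force: 55.0
clock: 17.7
eef_pos: [558.1, 142.7, 58.8]
eef_rot: [-3.142, -0.0, 2.79]
wrist_force: [0.2, 0.4, -1.6]
finger_gap: 50.4
finger_force: 55.0
```

```bash
python3 -m jog '[[48,[0,0,0.014],0],[48,[-0.04,0,0],0],[48,[0,0,0],0],[48,[0,0,0],0]]'; python3 -m jog '[[48,[-0.04,0,0],0],[48,[0,0,0],0],[48,[0,0,0],0]]'; python3 -m jog '[[48,[-0.04,0,0],0],[48,[0,0,0],0],[48,[0,0,0],0]]'
```

```text
clock: 18.1
eef_pos: [559.8, 142.1, 58.0]
eef_rot: [-3.141, -0.0, 2.79]
wrist_force: [-1.3, 1.5, -1.6]
finger_gap: 50.6
finger_force: 55.0
clock: 18.4
eef_pos: [561.7, 141.4, 58.0]
eef_rot: [-3.141, -0.0, 2.79]
wrist_force: [-4.0, 1.9, -1.9]
finger_gap: 50.8
finger_force: 55.0
clock: 18.7
eef_pos: [563.5, 140.8, 58.0]
eef_rot: [-3.141, -0.001, 2.79]
wrist_force: [-4.2, 2.5, -1.2]
finger_gap: 50.9
finger_force: 55.0
```

```bash
python3 -m jog '[[48,[-0.04,0,0],0],[48,[-0.02,0,0],0],[48,[0,0,0],0],[48,[0,0,0],0]]'; python3 -m jog '[[48,[-0.03,0,0],0],[48,[-0.03,0,0],0],[48,[0,0,0],0],[48,[0,0,0],0]]'
python3 - <<'E'
from h import *
F=np.array([read_state()['wrist_force']]); 
F=[]
for i in range(4):
    camera('top'); F.append(read_state()['wrist_force'])
F=np.mean(F,0); print(F,'push',F[0]*-.94+F[1]*.344)
E
```

```text
clock: 19.1
eef_pos: [566.0, 139.8, 58.0]
eef_rot: [-3.141, -0.001, 2.79]
wrist_force: [-6.8, 3.4, -0.0]
finger_gap: 50.9
finger_force: 55.0
clock: 19.5
eef_pos: [568.6, 138.9, 58.0]
eef_rot: [-3.141, -0.002, 2.79]
wrist_force: [-8.9, 3.9, 1.4]
finger_gap: 50.9
finger_force: 55.0
[-9.06410966  3.80748786  1.17685757] push 9.83003890499918
```

Push is 9.8 N, so about 10 mm of travel, mid-window. One last look at uprightness and the pointer.

```bash
python3 - <<'E'
from h import *
w=snap('wrist','w6.png'); sc=snap('scene','s6.png'); t=snap('top','t6.png')
x=cv2.resize(w[150:,200:440],(360,375))
y=cv2.resize(sc[130:210,260:345],(425,400),interpolation=cv2.INTER_CUBIC)[:375]
print(read_state()['wrist_force'],read_state()['eef_pos'])
cv2.imwrite('pics/c6.png',np.hstack([x,y])[:,:,::-1])
E
```

```text
[-8.38236919  3.00201411  1.76318497] [568.58078369 138.92921998  58.00609479]
```

View pics/c6.png

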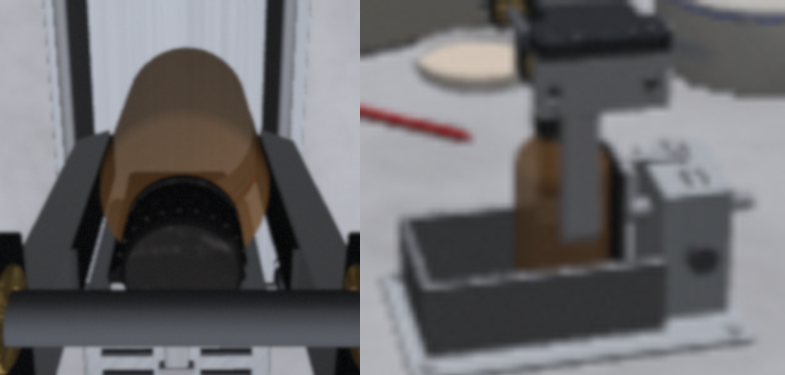

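The bottle is upright against the pad (scene crop column ~563). The pointer tip at wrist crop (177,363) lies between the rib rows at about 351 and 371. The push is steady, so I hand in.

```bash
python3 -c "
from cell import *
print(sign_off())"
```

```text
the job is handed in; nothing more can be done
None
```

The job is handed in: the brown bottle is held upright in the well, pushing the stop at about 9–10 N (about 10 mm travel) with the pointer between the marks; the first push made it lean, so I backed off, let it stand and regripped, and it may sit a fraction of a millimetre off the well floor; the other bottles were not touched.

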